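# Hold the shutter key switch turned

## Robot

A 7-joint arm with a two-finger parallel gripper is mounted at the origin on the work surface. World frame = base frame: x ahead of the robot, y to its left, z up, the work surface at z = 0. Lengths are in m, angles in rad, forces in N, time in s.
With the tool pointing down it reaches from about 0.4 to 0.85 m from the base axis. Payload 10.4 kg.
Tool frame: the origin (TCP) lies at the very end of the fingers, on their centre line; the grasp point (between the pads) lies manip.hold_point_z behind it (manip.hold_point_z is the distance from the TCP to the grasp point, in m); z points along the fingers, y is the direction in which the jaws open and shut (so a half turn about z gives the same grasp; the last joint's range is limited). The gripper opens to 85 mm and grips with 20 to 120 N. Pads are 22 mm wide; open, the fingers measure 114 mm over their backs; the gripper's body (76 mm by 85 mm) begins 54 mm behind the grasp point. The pads swing forward as they close: fully open they stand 13 mm farther back than shut.
Start: joints at [-0.023, 0.332, -0.065, 1.46, 0.022, 1.35, -0.088], TCP at [0.625, 0, 0.231] pointing down, gripper open.
Joint ranges: [-2.6, 2.6], [-0.5, 2.12], [-1.47, 1.34], [0.16, 2.42], [-1.27, 4.41], [0.06, 2.06], [-2.6, 2.6]. Speed limits (rad/s): [2.22, 2.22, 2.79, 2.79, 3.14, 3.14, 3.14].

## Interface

Orientations are given as a unit quaternion [x, y, z, w].
In Python, from workcell import manip gives the robot as it stands.
- The arm moves only by the tool jog_arm, never from a script. Its arguments are lists of equal length, an entry for each row: "translation": the shift along the world's x, y, z in mm, a list of three; "turn": the turn about the world's z in degrees. In form: {"translation": [[x, y, z], ...], "turn": [turn, ...]}. A call has 1 to 12 rows; each row is the pose to reach, as a shift and turn from the pose measured when the call began; what a row does not reach only later rows make up. A row lasts 1/12 s, in which the tool goes at most 41.7 mm and 7.16 degrees, less where a joint would pass 70% of its speed; a pose out of reach is approached as far as the arm can. A call with a gripper value outside its range is refused whole. "grip" is the finger opening in mm, from 0 to 85.4, set as the call begins (left out, the last holds). The fingers move at their own pace and stop on an object; "grip_force" is the grip in N (left out, the last holds). Time passes only in rows, so rows that repeat a pose let the fingers close. It gives the time, the measured TCP pose, the force and the opening at its end, in the units of the state.
- manip.get_obs(): the state, without advancing time (a new reading comes with each control period).
- manip.camera(name): name is "scene" or "side" or "wrist"; returns a dict with "frame" (480x640x3 uint8, red, green, blue), "mtx" (3x3 intrinsics, pixels), "pose" (4x4, takes a point from camera to world coordinates). Camera axes: x right, y down, z forward; pixel columns grow to the right and rows downward; lengths in m; the calibration is good to about 2 mm. A picture is of the moment at which its call begins. There is no depth.
- manip.hand_in(): hands the job in, once; it reports no verdict.
Trained networks look in a picture, given as the dict that the camera call returned (one of the last four; its "shot" number tells which), for a name from the list of things; names that differ only in an ending like _2 or _b are one class to them, and where a whole thing is asked for, a point or a joint stands for the part that bears it (a point fixed in the world has none). Each returns a list of dicts, best first, with "confidence" (0 to 1); they miss things now and then, are a little off and sometimes report something else, mostly with a low value. They report only what shows in the picture. A call takes as long as a camera call.
- manip.outline_of(picture, label): "mask" (480x640 bool, what is visible of it) and "extent" ([left, top, right, bottom] in pixels, round what is visible of it).
- manip.pinpoint(picture, label): "at" ([column, row] in pixels: a listed point, or the origin of a listed thing).
The state is a dict: "clock": time; "joint_pos": joint angles; "joint_velocities": joint speeds; "tau": joint torques, N m; "position": TCP position; "ee_rot": TCP orientation; "ft_force": force on the tool from outside, world axes, zero at the start; "torque": the same for the moment, N m; "grip_width": opening from 0.0 (shut) to 1.0 (fully open).
Only numpy, scipy, OpenCV 4.12 (cv2) and the standard library are available. Lean on these libraries where they do the work, as an engineer would, in place of code of your own. Each camera call takes 0.05 s, during which the arm holds its last target. There are 200 camera calls.

## Task

The spring-return key switch on the demo board is to be tried out for a customer. Take the key with the rectangular head out of the key block, push it fully home in the switch's cylinder, wiggling it past the sticky pins, then turn it a quarter turn clockwise to the stop. Keep hold of the key and finish while still holding it turned against the spring; leave the round-headed key in the block and do not disturb the loose plug adapters.

Things in the scene. Friction and masses are not known exactly. Their poses are not given: they have to be found in the camera images.
- key_head (a point): Centre of the right key's black plastic head: rectangular, 30 mm wide (its x), 10 mm thick (its y), 32 mm tall (its z, up). 30 g; the same after a half turn about z. At the start it stands upright in one of the key block's two slots. Grasp the head from above across its 10 mm. A steel collar 14 x 7 x 3 mm under the head (underside 19 mm below this point) is what seats on the cylinder.
- key_tip (a point): Lower end of the same key's blade, 47 mm below the head's centre and 28 mm below the collar's underside. The blade is flat steel, 9.5 mm wide (x), 4 mm thick (y); its last 3 mm are narrowed to 5.1 x 3 mm.
- round_key_head (a point): Centre of the head of the other key, to be left alone: same blade and black plastic, but the head is a round disc, 24 mm in diameter and 10 mm thick (its y). It stands in the other slot of the key block.
- key_block: Fixed grey plastic block, 125 mm (its x) x 55 mm (its y) x 42 mm high; origin at the centre of its underside. Two upright slots at x = -30 and +30 mm, each 12.5 mm (x) x 5.5 mm (y), 34 mm deep; the keys' collars rest on its top. Lift a key more than 28 mm to clear it.
- board: Fixed plywood demo board, 200 mm (its x) x 160 mm (its y) x 15 mm, on the counter; origin at the centre of its underside. In its middle the key switch: a grey box 86 x 86 mm with a steel face plate 61 mm above the counter and a round brass cylinder in a 35 mm steel collar in the plate's middle. A terminal strip, top 30 mm above the counter, lies 75 mm to its +x side.
- keyway (a point): Centre of the keyway's mouth in the face of the cylinder's plug, 66 mm above the counter; the slot goes straight down, 30 mm deep, 12.5 mm along this frame's x and 5.5 mm along y, its mouth bevelled 2.5 mm wider all round. The frame turns with the plug. Key home: head centre 19 mm above this point, key x along keyway x (either way round). The last 4 mm push on a light spring (under 4 N).
- pins (a point): Middle of the keyway, 14 mm below the face. Two gummed-up square pins stick 3.9 to 4.4 mm into the slot from its narrow ends: one from +x, 8 to 12 mm below the face, one from -x, 16 to 20 mm. A blade pushed straight stops on them (tip 8 to 11, then 16 to 19 mm down). Wiggled 2 to 4 mm both ways along keyway x under a light push (5 to 15 N) it shoves them back for good and slips past.
- plug (a joint): Turn of the plug, rad: 0 as found, growing clockwise seen from above, stop at 1.57. Blocked at 0 until the key is home within about 1.5 mm. A spring turns it back when let go (0.04 N m at 0, 0.14 N m at the stop). The blade has about 0.15 rad of play, so the key itself turns some 1.7 rad to the stop.
- adapter_a: Loose bystander: black DC plug adapter with green screw terminal, about 44 x 14 x 13 mm, lying on the demo board beside the switch, on the robot's side, length along its x; origin under its middle.
- adapter_b: Loose bystander: a second adapter of the same kind, lying on the counter by the key block. More of them fill a fixed open grey bin, 160 x 110 x 75 mm high, that stands at the far side of the counter, its middle 0.80 m or more ahead of the robot's base; not used.

How it is judged:
On the way, in this order (a step that is already met when the one before it is completed fails the run):
1. the key stands fully home in the cylinder, which is not yet turned (z of key_head in the frame of keyway below 0.0205 m and horizontal distance between key_head and keyway below 0.005 m and value of joint plug below 0.25 rad), for 0.1 s.
2. the key, still home, has turned the plug a quarter turn clockwise (z of key_head in the frame of keyway below 0.0215 m and value of joint plug above 1.3 rad), for 0.2 s.
At the end, for the whole second after the job is handed in: For the last second the gripper holds the key (over 1 N), plug turned at least 1.3 of 1.57 rad, key upright within 10 degrees, home within 2.5 mm and within 5 mm of the keyway's axis; round-headed key moved under 15 mm, loose adapters under 20 mm (all of step 2 and horizontal distance between key_head and keyway below 0.005 m and angle between key_head's own z axis and vertical below 0.17 rad and contact force between the fingers and key above 1 N and distance of round_key_head from where it was at the start of the episode below 0.015 m and distance of each of adapter_a, adapter_b from where it was at the start of the episode below 0.02 m); the arm keeps its last pose, push and grip.
It fails at once if the round-headed key is pulled out of the block or displaced (distance of round_key_head from where it was at the start of the episode above 0.02 m).
It fails at once if a loose adapter is pushed about (distance of any of adapter_a, adapter_b from where it was at the start of the episode above 0.03 m).
It also fails if it takes over 51 s, if anything falls off the work surface, if the arm or the gripper's body presses on something with over 40 N, if the wrist force passes 120 N, or if a joint passes its speed limit or range.

## Working session

There is one attempt and no reset: what is moved stays moved. The work goes in short steps, Python scripts to look and compute and a tool call to move; the robot and the scene stay as the last step left them, time stands still between calls to the robot, and variables do not carry over. Pictures are saved under pics/ and viewed, about 8 in all and at most 12, crops included, and the job is handed in when it is done.

Besides the shell and the picture viewer there is one more tool, called after "Request:" as name([rows], argument=value, ...), one row to a line, values as JSON. jog_arm: Moves the arm, as the interface text tells. Its arguments: {"type":"object","properties":{"translation":{"type":"array"},"turn":{"type":"array"},"grip":{"type":"number"},"grip_force":{"type":"number"}},"required":["translation","turn"]}

```bash
mkdir -p pics
cat > h.py <<'E'
import numpy as np, cv2
from workcell import manip
def ray(p,uv):
    K=np.array(p["mtx"]);T=np.array(p["pose"])
    d=T[:3,:3]@np.linalg.solve(K,[uv[0],uv[1],1.]);return T[:3,3],d
def at_z(p,uv,z):
    o,d=ray(p,uv);return o+d*(z-o[2])/d[2]
def tri(rs):
    A=np.zeros((3,3));b=np.zeros(3)
    for o,d in rs:
        d=d/np.linalg.norm(d);P=np.eye(3)-np.outer(d,d);A+=P;b+=P@o
    x=np.linalg.solve(A,b)
    return x,[float(np.linalg.norm(np.cross(x-o,d/np.linalg.norm(d)))) for o,d in rs]
def save(p,n,crop=None,s=1):
    f=p["frame"][:,:,::-1]
    if crop: f=f[crop[1]:crop[3],crop[0]:crop[2]]
    cv2.imwrite("pics/"+n,cv2.resize(f,None,fx=s,fy=s,interpolation=cv2.INTER_CUBIC))
E
python3 - <<'E'
from h import *
np.set_printoptions(precision=4,suppress=True)
print(manip.hold_point_z, manip.get_obs())
P={n:manip.camera(n) for n in("scene","side","wrist")}
for n,p in P.items():
    save(p,n+"0.png"); print(n,p["pose"][:3,3],p["mtx"][0,0])
for l in["key_head","key_tip","round_key_head","key_block","board","keyway","adapter_a"]:
    for n,p in P.items():
        r=manip.pinpoint(p,l)
        print(l,n,[(np.round(x["at"],1).tolist(),round(x["confidence"],2)) for x in r[:3]])
E
cd pics; python3 -c "
import cv2,numpy as np
a=[cv2.imread(n+'0.png') for n in('scene','side')]
cv2.imwrite('m.png',cv2.resize(np.hstack(a),(800,300)))"
```

```text
0.0187 {'clock': 0.0, 'joint_pos': array([-0.0226,  0.3329, -0.0647,  1.4609,  0.0216,  1.3499, -0.0885]), 'joint_velocities': array([ 0.0004, -0.0002, -0.0006,  0.0018, -0.0008,  0.0002, -0.    ]), 'tau': array([  0.0005, -62.545 ,   0.0497, -39.161 ,   0.0164,   0.0098,
        -0.    ]), 'position': array([ 0.6246, -0.    ,  0.2305]), 'ee_rot': array([ 0.7071,  0.7071, -0.0005, -0.0005]), 'ft_force': array([-0.7318,  0.0979,  0.1261]), 'torque': array([-0.0304,  0.0168,  0.0059]), 'grip_width': 1.0006306632218684}
scene [ 0.9196 -0.3841  0.6598] 564.1059081243495
side [0.3254 0.5726 0.6942] 570.5701091815831
wrist [0.625  0.0743 0.3733] 391.80077071153977
key_head scene [([368.8, 187.8], 0.65)]
key_head side [([314.3, 318.4], 0.63)]
key_head wrist [([282.8, 331.1], 0.28)]
key_tip scene [([365.5, 205.1], 0.89), ([367.8, 184.5], 0.38), ([212.2, 337.8], 0.16)]
key_tip side [([315.1, 333.4], 0.69)]
key_tip wrist []
round_key_head scene [([398.6, 204.9], 0.62), ([278.1, 332.1], 0.21)]
round_key_head side [([272.5, 308.4], 0.56)]
round_key_head wrist []
key_block scene []
key_block side [([296.7, 338.0], 0.81)]
key_block wrist []
board scene [([277.5, 352.4], 0.96)]
board side [([335.4, 190.5], 0.86), ([296.4, 337.1], 0.59)]
board wrist [([290.8, 299.0], 0.82)]
keyway scene [([277.0, 331.5], 0.63), ([273.6, 322.2], 0.61)]
keyway side [([334.6, 159.5], 0.4)]
keyway wrist [([283.4, 333.5], 0.88)]
adapter_a scene [([209.5, 338.7], 0.83), ([279.0, 353.7], 0.36), ([278.0, 330.4], 0.35)]
adapter_a side [([292.0, 390.9], 0.85), ([385.4, 174.7], 0.64)]
adapter_a wrist [([215.0, 348.7], 0.86)]
```

View pics/scene0.png

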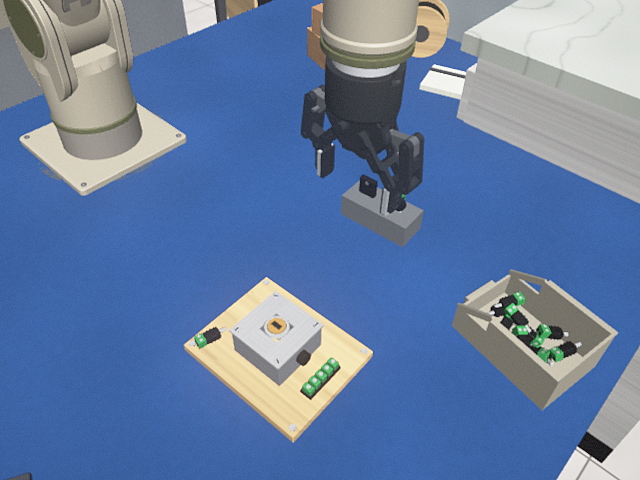

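View pics/wrist0.png

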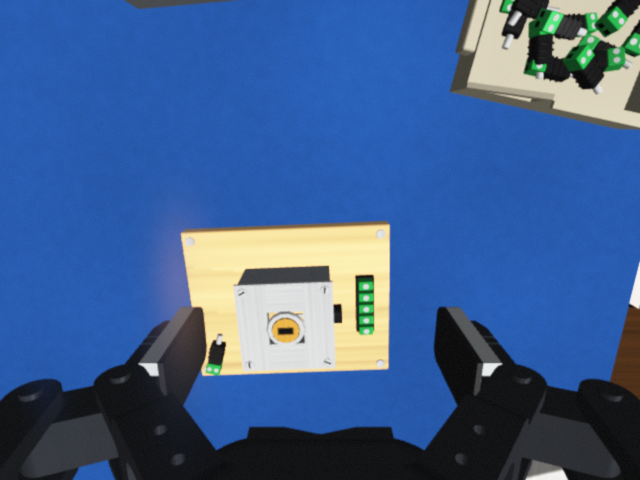

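The scene view shows the switch at about (277,325), the square-headed key at (368,187), and the round one at (399,204), partly behind a finger. The wrist view shows the keyway at (286,331), with its slot along the image x.

Run:
```python
from h import *
np.set_printoptions(precision=4,suppress=True)
P={n:manip.camera(n) for n in("scene","side","wrist")}
d=lambda n,u:ray(P[n],u)
print("wrist R",P["wrist"]["pose"][:3,:3])
print("key",tri([d("scene",[368.8,187.8]),d("side",[314.3,318.4])]))
print("round",tri([d("scene",[398.6,204.9]),d("side",[272.5,308.4])]))
print("keyway",tri([d("scene",[277,325]),d("side",[334.6,159.5]),d("wrist",[285.5,331])]), at_z(P["wrist"],[285.5,331],.066))
for n,u in(("scene",[209.5,338.7]),("side",[385.4,174.7]),("wrist",[215,348.7])): print("ada",n,at_z(P[n],u,.015))
print("adb",at_z(P["side"],[292,390.9],0))
# block by side extents
for l in("key_block","key_head","round_key_head"):
    r=manip.outline_of(P["side"],l)
    if r: print(l,r[0]["extent"],r[0]["confidence"])
    if l=="key_block" and r:
        c,_=cv2.findContours(r[0]["mask"].astype("uint8"),0,2)
        print(cv2.minAreaRect(max(c,key=len)))
save(P["side"],"side1.png",(220,100,420,420),2)
a=cv2.imread("pics/side1.png");print(a.shape)
cv2.imwrite("pics/side1.png",cv2.resize(P["side"]["frame"][260:420,200:400,::-1],(800,600),interpolation=2))
```

```text
wrist R [[ 1.      0.0022  0.0008]
 [ 0.0023 -0.9568 -0.2908]
 [ 0.0002  0.2908 -0.9568]]
key (array([0.5042, 0.1942, 0.0588]), [0.00019790876544160572, 0.00019790876544169134])
round (array([0.5633, 0.1983, 0.0552]), [0.0002182939234346551, 0.00021829392343460102])
keyway (array([ 0.5953, -0.1036,  0.0661]), [0.0008550895146874773, 0.000692564453063044, 0.0007765608291814737]) [ 0.5952 -0.1045  0.066 ]
ada scene [ 0.518  -0.1574  0.015 ]
ada side [ 0.5186 -0.154   0.015 ]
ada wrist [ 0.516  -0.1552  0.015 ]
adb [0.5032 0.2737 0.    ]
key_block [246.6, 294.1, 345.2, 364.9] 0.66
((294.8828125, 328.1389465332031), (98.28065490722656, 51.65224075317383), 15.708637237548828)
round_key_head [262.8, 301.1, 283.3, 315.9] 0.52
(640, 400, 3)
```

View pics/side1.png

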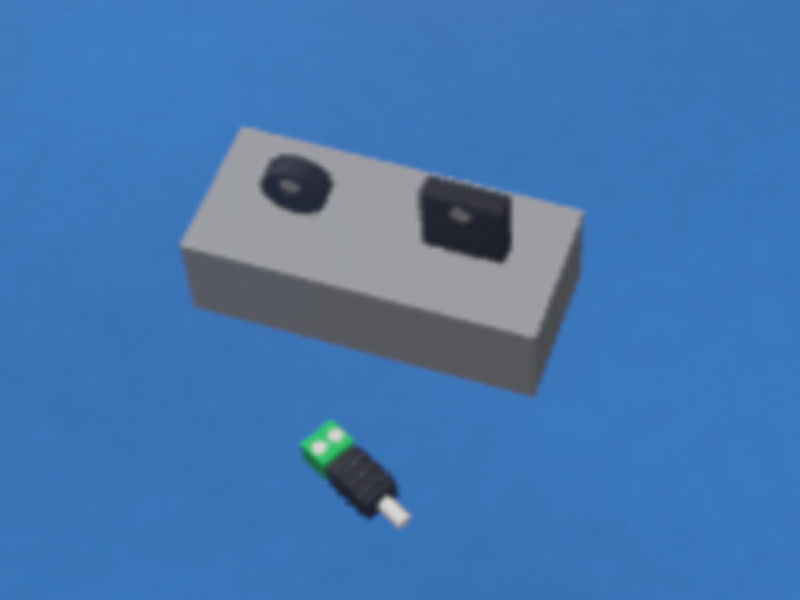

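The side crop shows the block's top corners at about (241,127), (582,211), (535,337) and (182,245), the rectangular head at (466,218), and adapter_b in front of the block.

Run:
```python
from h import *
np.set_printoptions(precision=4,suppress=True)
p=manip.camera("side")
f=lambda u,v:[200+u/4-.375,260+v/3.75-.367]
c=[at_z(p,f(*x),.042) for x in((241,127),(582,211),(535,337),(182,245))]
print(np.array(c)); m=np.mean(c,0); print("centre",m)
v=(c[1]+c[2]-c[0]-c[3]); w=c[2]+c[3]-c[0]-c[1]
print("len",np.linalg.norm(v)/2,np.linalg.norm(w)/2,np.degrees(np.arctan2(v[1],v[0])),np.degrees(np.arctan2(w[1],w[0])))
e=v/np.linalg.norm(v);print("slots",m+.03*e,m-.03*e)
t=[at_z(p,f(*x),.077) for x in((426,178),(510,196))];d=t[1]-t[0];print("headtop",t,np.degrees(np.arctan2(d[1],d[0])))
print("headc",at_z(p,[314.3,318.4],.061))
```

```text
[[0.5959 0.1747 0.042 ]
 [0.4715 0.1646 0.042 ]
 [0.4669 0.2188 0.042 ]
 [0.5908 0.2286 0.042 ]]
centre [0.5313 0.1967 0.042 ]
len 0.1245253523289878 0.054253187713430816 -175.43068311864693 95.14342680684314
slots [0.5014 0.1943 0.042 ] [0.5612 0.1991 0.042 ]
headtop [array([0.5157, 0.1929, 0.077 ]), array([0.4875, 0.1895, 0.077 ])] -173.21186781606227
headc [0.5034 0.1954 0.061 ]
```

Run:
```python
from h import *
p=manip.camera("wrist")
save(p,"w2.png",(225,255,345,375),5)
for l in("board",):
    r=manip.outline_of(p,l)[0];print(r["extent"])
```

```text
[178.7, 222.2, 388.8, 377.3]
```

View pics/w2.png

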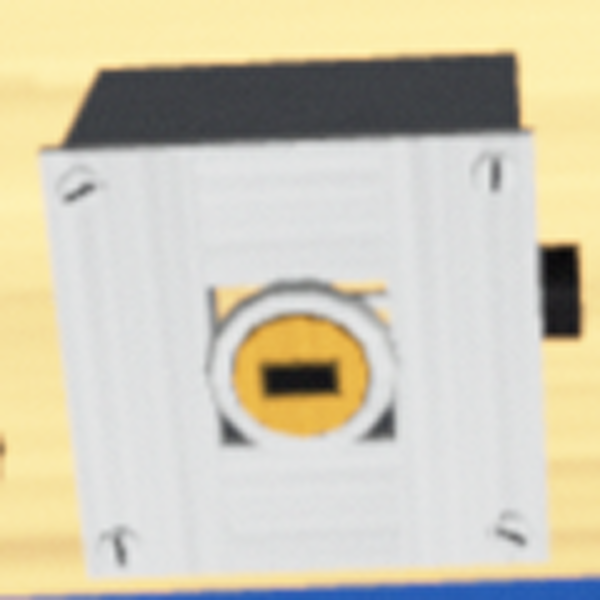

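Request:
jog_arm([
  [-20,32,-20],
  [-40,65,-30],
  [-60,98,-40],
  [-80,130,-50],
  [-100,163,-60],
  [-122,194,-70],
  [-122,194,-70],
  [-122,194,-70],
  [-122,194,-70],
  [-122,194,-70],
  [-122,194,-70],
  [-122,194,-70],
], turn=[7,14,21,28,35,42,49,56,63,70,77,84], grip=50)

```text
clock: 2.65
position: [0.5031, 0.194, 0.1614]
ee_rot: [0.049, 0.999, 0.0, 0.0]
ft_force: [0.2, 0.0, -0.4]
grip_width: 0.587
```

The crop shows the keyway at (300,379), i.e. pixel (284.6,330.4), rotated only a few degrees. The plate corners are at (40,150), (530,130), (550,562) and (92,577).

Request:
jog_arm([
  [0,0,-10],
  [-1,0,-30],
  [-1,0,-30],
  [-1,0,-30],
], turn=[5,10.3,10.3,10.3])

```text
clock: 2.98
position: [0.5015, 0.1937, 0.131]
ee_rot: [-0.039, 0.999, -0.0, -0.001]
ft_force: [-0.2, 0.6, 0.2]
grip_width: 0.585
```

Run:
```python
from h import *
np.set_printoptions(precision=4,suppress=True)
p0={"mtx":np.array([[391.8,0,320],[0,391.8,240],[0,0,1]]),"pose":np.array([[1,.0022,.0008,.625],[.0023,-.9568,-.2908,.0743],[.0002,.2908,-.9568,.3733],[0,0,0,1]])}
f=lambda u,v:[225+u/5-.4,255+v/5-.4]
c=np.array([at_z(p0,f(*x),.061) for x in((40,150),(530,130),(550,562),(92,577))])
a=c[1]-c[0];b=c[2]-c[3];e=c[0]-c[3];g=c[1]-c[2]
print(c,c.mean(0),[np.degrees(np.arctan2(t[1],t[0])) for t in(a,b,e,g)],[np.linalg.norm(t) for t in(a,b,e,g)])
print("keyway",at_z(p0,f(300,379),.066)); s=at_z(p0,f(340,376),.066)-at_z(p0,f(262,381),.066);print(np.degrees(np.arctan2(s[1],s[0])))
p=manip.camera("wrist"); print(p["mtx"],p["pose"],manip.get_obs()["position"],manip.get_obs()["ee_rot"])
for l in("key_head","round_key_head","key_block"):
    print(l,[(np.round(x["at"],1),x["confidence"]) for x in manip.pinpoint(p,l)[:2]])
save(p,"w3.png")
```

```text
[[ 0.5499 -0.061   0.061 ]
 [ 0.6345 -0.0571  0.061 ]
 [ 0.639  -0.1433  0.061 ]
 [ 0.5542 -0.1467  0.061 ]] [ 0.5944 -0.102   0.061 ] [np.float64(2.6499519185088594), np.float64(2.299262837417651), np.float64(92.85995453308612), np.float64(93.04017585132974)] [np.float64(0.08461650204463556), np.float64(0.08489138118408757), np.float64(0.08575686160306392), np.float64(0.08627787625101865)]
keyway [ 0.5942 -0.1025  0.066 ]
4.238394029773477
[[391.8008   0.     319.842 ]
 [  0.     391.8008 238.9463]
 [  0.       0.       1.    ]] [[-0.0804  0.9543  0.2879  0.4281]
 [ 0.9968  0.0772  0.0225  0.1883]
 [-0.0008  0.2888 -0.9574  0.2739]
 [ 0.      0.      0.      1.    ]] [0.5021 0.194  0.1319] [-0.0388  0.9992  0.0001 -0.    ]
key_head [(array([322.6, 250.6]), 0.74)]
round_key_head []
key_block [(array([320.8, 265.1]), 0.65)]
```

View pics/w3.png

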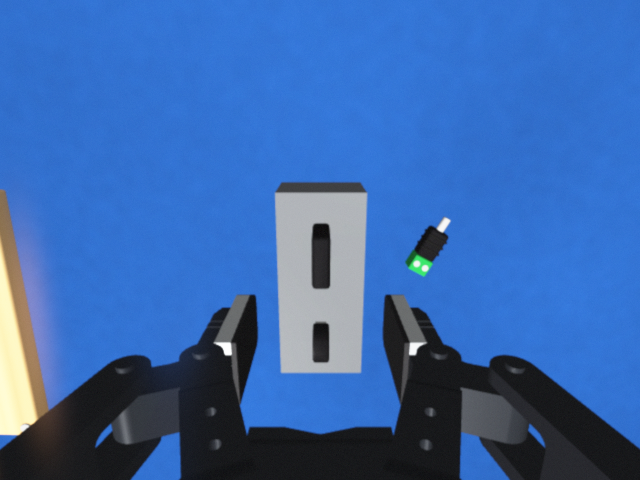

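The wrist view shows the rectangular key at (321,256), centred and aligned between the fingers. The round one is at (320,342), outside them, and adapter_b is clear. Next I'll descend and grip.

Request:
jog_arm([
  [0,1,-30],
  [0,1,-55],
  [0,1,-72],
  [0,1,-82],
  [0,1,-82],
  [0,1,-82],
], turn=[0,0,0,0,0,0])

```text
clock: 3.68
position: [0.503, 0.1955, 0.0512]
ee_rot: [-0.039, 0.999, 0.0, 0.001]
ft_force: [0.1, -0.8, 1.3]
grip_width: 0.586
```

Request:
jog_arm([
  [0,0,0],
  [0,0,0],
  [0,0,0],
  [0,0,0],
  [0,0,0],
  [0,0,0],
  [0,0,0],
  [0,0,0],
], turn=[0,0,0,0,0,0,0,0], grip=0, grip_force=60)

```text
clock: 4.35
position: [0.5037, 0.1954, 0.0522]
ee_rot: [-0.039, 0.999, 0.0, 0.002]
ft_force: [-0.4, -0.6, 5.8]
grip_width: 0.099
```

Request:
jog_arm([
  [0,0,10],
  [0,0,25],
  [0,0,45],
  [0,0,70],
  [0,0,95],
  [0,0,95],
  [0,0,95],
], turn=[0,0,0,0,0,0,0])

```text
clock: 4.93
position: [0.5045, 0.1959, 0.1492]
ee_rot: [-0.039, 0.999, 0.001, 0.003]
ft_force: [0.1, -0.2, -0.9]
grip_width: 0.104
```

Request:
jog_arm([
  [8,-25,0],
  [16,-55,0],
  [25,-85,0],
  [34,-115,0],
  [43,-145,0],
  [52,-175,0],
  [61,-205,0],
  [70,-235,0],
  [80,-265,0],
  [88,-288,0],
  [91,-298,0],
  [91,-298,0],
], turn=[0,0,0,0,0,0,-0.5,-1,-1.5,-2,-2,-2])

```text
clock: 5.93
position: [0.5951, -0.105, 0.1481]
ee_rot: [-0.02, 1.0, 0.001, 0.003]
ft_force: [-0.7, -0.6, -0.0]
grip_width: 0.101
```

Run:
```python
from h import *
np.set_printoptions(precision=4,suppress=True)
o=manip.get_obs();print(o["position"],o["ee_rot"],o["ft_force"],o["torque"],o["grip_width"],o["clock"])
P={n:manip.camera(n) for n in("scene","side","wrist")}
R={}
for l in("key_head","key_tip","keyway"):
    for n,p in P.items():
        r=manip.pinpoint(p,l)
        print(l,n,[(np.round(x["at"],1).tolist(),round(x["confidence"],2)) for x in r[:2]])
        if r and n!="wrist": R.setdefault(l,[]).append(ray(p,r[0]["at"]))
    if len(R.get(l,[]))>1: print(l,tri(R[l]))
a=cv2.resize(P["scene"]["frame"][210:390,190:350],(400,450)); b=cv2.resize(P["side"]["frame"][80:260,260:420],(400,450))
cv2.imwrite("pics/c4.png",np.hstack([a,b])[:,:,::-1])
save(P["wrist"],"w4.png")
```

```text
[ 0.5951 -0.105   0.1481] [-0.0198  0.9998  0.0005  0.0025] [-0.7052 -0.5794 -0.0043] [0.0076 0.0461 0.0417] 0.10149618903716182 5.9333
key_head scene [([270.5, 280.5], 0.7)]
key_head side [([336.0, 115.9], 0.53)]
key_head wrist [([321.1, 311.6], 0.79)]
key_head (array([ 0.5931, -0.1055,  0.1535]), [0.00038110678259393115, 0.00038110678259399274])
key_tip scene [([273.2, 299.5], 0.74), ([397.9, 203.8], 0.66)]
key_tip side [([332.5, 139.4], 0.68)]
key_tip wrist [([317.0, 267.7], 0.72)]
key_tip (array([ 0.5936, -0.1002,  0.1122]), [0.0034044789499858984, 0.0034044789499859435])
keyway scene [([272.6, 323.6], 0.56)]
keyway side [([297.3, 335.7], 0.7), ([334.7, 160.8], 0.57)]
keyway wrist [([310.9, 246.1], 0.73)]
keyway (array([ 0.525 ,  0.0491, -0.1672]), [0.07740515834739713, 0.07740515834739713])
```

View pics/c4.png

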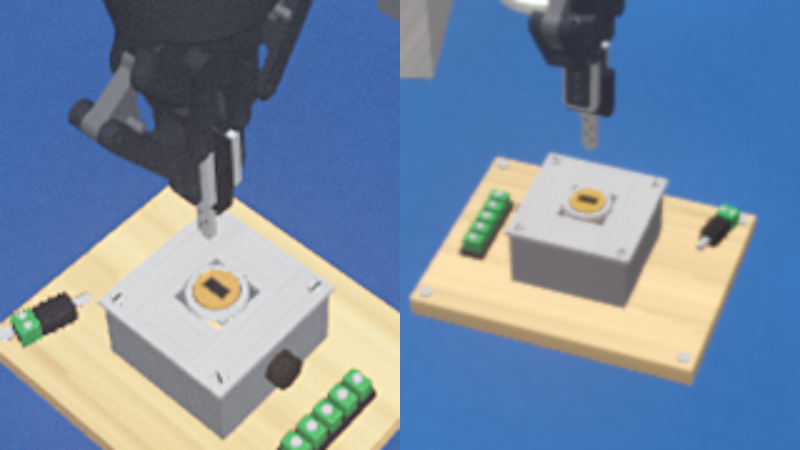

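The key is held upright, with its tip at scene crop (208,236) and side crop (590,148). The keyway is at (216,287) and (588,200). Nothing has been disturbed.

Run:
```python
from h import *
np.set_printoptions(precision=4,suppress=True)
P={n:manip.camera(n) for n in("scene","side")}
s=lambda u,v:[190+u/2.5-.3,210+v/2.5-.3]
d=lambda u,v:[260+(u-400)/2.5-.3,80+v/2.5-.3]
print("keyway",tri([ray(P["scene"],s(216,287)),ray(P["side"],d(588,200))]),at_z(P["scene"],s(216,287),.066),at_z(P["side"],d(588,200),.066))
print("tip",tri([ray(P["scene"],s(208,236)),ray(P["side"],d(590,148))]))
for z in(.107,.110):print(at_z(P["scene"],s(208,236),z),at_z(P["side"],d(590,148),z))
```

```text
keyway (array([ 0.5942, -0.1032,  0.0657]), [0.00016205362492239638, 0.0001620536249225842]) [ 0.5945 -0.1033  0.066 ] [ 0.5939 -0.1029  0.066 ]
tip (array([ 0.5933, -0.1049,  0.1086]), [0.0001749884387545415, 0.0001749884387545788])
[ 0.5922 -0.1042  0.107 ] [ 0.5942 -0.1067  0.107 ]
[ 0.5939 -0.1057  0.11  ] [ 0.5928 -0.1032  0.11  ]
```

View pics/w4.png

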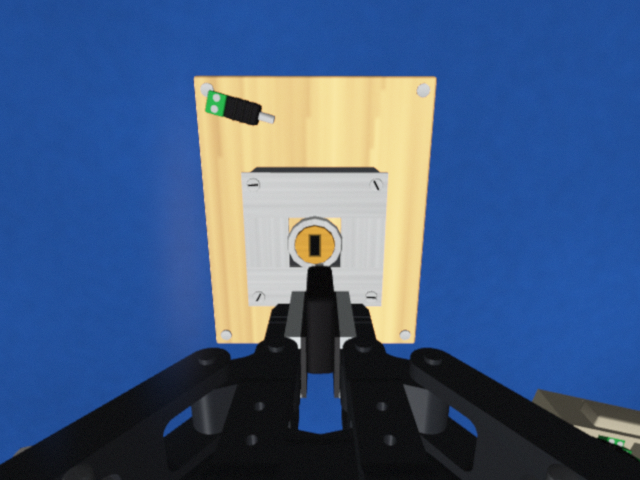

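The wrist view shows the board edges symmetric about column 315, so the turn is right. The key is at column 319.5 and the keyway at (315,245), so the wrist and scene views disagree by a few mm in y. I'll lower to just above the face and compare there.

Request:
jog_arm([
  [0,0,-12],
  [0,0,-24],
  [0,0,-33],
  [0,0,-33],
  [0,0,-33],
], turn=[0,0,0,0,0])

```text
clock: 7.05
position: [0.5948, -0.102, 0.115]
ee_rot: [-0.022, 1.0, 0.001, 0.002]
ft_force: [0.6, -0.4, 0.1]
grip_width: 0.108
```

Run:
```python
from h import *
np.set_printoptions(precision=4,suppress=True)
o=manip.get_obs();print(o["position"],o["ee_rot"],o["ft_force"])
P={n:manip.camera(n) for n in("scene","side","wrist")}
print(P["wrist"]["pose"])
c=lambda p,x,y,w,h:cv2.resize(p["frame"][y:y+h,x:x+w],(400,400) if w==h else (w*5,h*5),interpolation=2)
a=c(P["scene"],236,285,80,80);b=c(P["side"],296,115,80,80)
d=cv2.resize(P["wrist"]["frame"][170:310,260:380],(343,400),interpolation=2)
im=np.hstack([a,b]);cv2.imwrite("pics/c5.png",im[:,:,::-1]);cv2.imwrite("pics/w5.png",cv2.resize(P["wrist"]["frame"][160:320,240:400],(600,600),interpolation=2)[:,:,::-1])
```

```text
[ 0.5948 -0.102   0.115 ] [-0.0218  0.9998  0.001   0.0023] [ 0.6176 -0.4233  0.1259]
[[-0.0458  0.9538  0.2969  0.5209]
 [ 0.9989  0.0434  0.0146 -0.1052]
 [ 0.0011  0.2972 -0.9548  0.2586]
 [ 0.      0.      0.      1.    ]]
```

View pics/c5.png

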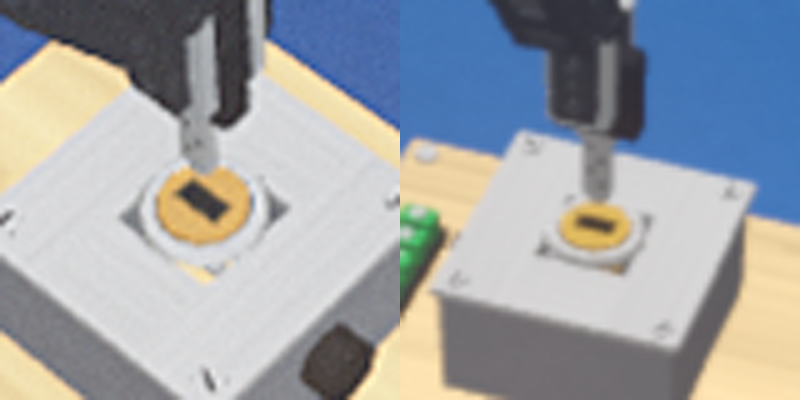

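View pics/w5.png

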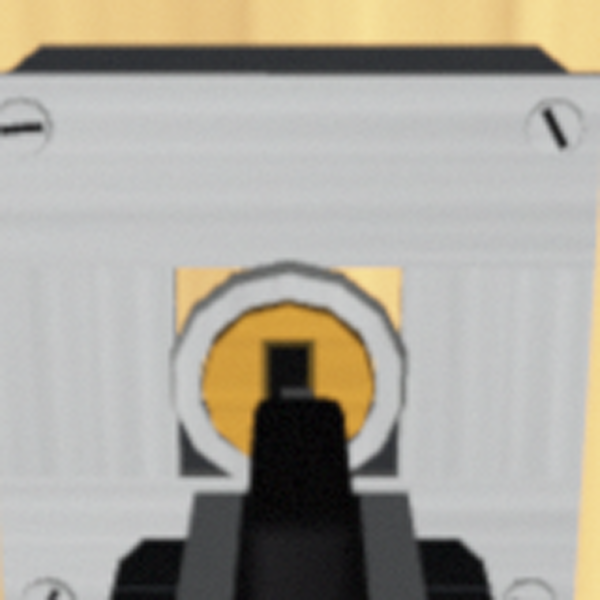

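Tip and keyway now agree within about 1 mm: (203,170) over (203,200) in scene, (598,200) over (597,224) in side, and about 0.7 mm too far +y in wrist. I'll correct that and enter the mouth.

Request:
jog_arm([
  [0,-1,0],
  [0,-1,-5],
  [0,-1,-10],
  [0,-1,-13],
  [0,-1,-16],
  [0,-1,-16],
], turn=[0,0,0,0,0,0])

```text
clock: 7.7
position: [0.5953, -0.103, 0.0997]
ee_rot: [-0.022, 1.0, 0.001, 0.003]
ft_force: [0.4, 0.7, -0.3]
grip_width: 0.102
```

Request:
jog_arm([
  [0,0,-3],
  [0,0,-5],
  [0,0,-7],
  [0,0,-8],
  [0,0,-8],
], turn=[0,0,0,0,0])

```text
clock: 8.12
position: [0.5958, -0.103, 0.0924]
ee_rot: [-0.022, 1.0, 0.001, 0.004]
ft_force: [-0.6, 0.9, 5.7]
grip_width: 0.102
```

Request:
jog_arm([
  [1.5,0,-1],
  [3,0,-1.5],
  [3,0,-1.5],
  [0,0,-1.5],
  [-3,0,-1.5],
  [-3,0,-1.5],
  [0,0,-2],
  [3,0,-2],
  [3,0,-2],
  [0,0,-2],
  [-3,0,-2],
  [-3,0,-2],
], turn=[0,0,0,0,0,0,0,0,0,0,0,0])

```text
clock: 9.12
position: [0.5943, -0.1029, 0.0911]
ee_rot: [-0.022, 1.0, 0.001, 0.006]
ft_force: [5.2, -0.7, -1.6]
grip_width: 0.106
```

Request:
jog_arm([
  [1,0,0],
  [1,0,-2],
  [1,0,-4],
  [1,0,-6],
  [1,0,-6],
], turn=[0,0,0,0,0])

```text
clock: 9.53
position: [0.596, -0.1028, 0.0852]
ee_rot: [-0.022, 1.0, 0.001, 0.007]
ft_force: [3.7, 0.6, 1.9]
grip_width: 0.105
```

Request:
jog_arm([
  [0,0,-1],
  [2,0,-2],
  [2,0,-2],
  [-1,0,-2],
  [-4,0,-2.5],
  [-4,0,-2.5],
  [-1,0,-2.5],
  [2,0,-2.5],
  [2,0,-2.5],
  [-1,0,-3],
  [-4,0,-3],
  [-4,0,-3],
], turn=[0,0,0,0,0,0,0,0,0,0,0,0])

```text
clock: 10.53
position: [0.5935, -0.103, 0.083]
ee_rot: [-0.022, 1.0, 0.001, 0.009]
ft_force: [7.2, -1.4, -2.3]
grip_width: 0.1
```

Request:
jog_arm([
  [2,0,0],
  [2,0,-1],
  [2,0,-2],
  [2,0,-3],
  [2,0,-3],
], turn=[0,0,0,0,0])

```text
clock: 10.95
position: [0.5951, -0.103, 0.0796]
ee_rot: [-0.022, 1.0, 0.001, 0.009]
ft_force: [0.0, -0.2, 0.9]
grip_width: 0.102
```

Request:
jog_arm([
  [0,0,-1],
  [0,0,-2],
  [0,0,-3],
  [0,0,-4],
  [0,0,-5],
  [0,0,-5],
], turn=[0,0,0,0,0,0])

```text
clock: 11.45
position: [0.596, -0.103, 0.0761]
ee_rot: [-0.022, 1.0, 0.0, 0.01]
ft_force: [-2.7, 0.7, 11.2]
grip_width: 0.105
```

Request:
jog_arm([
  [0,0,-1.5],
  [-0.5,0,-2],
  [-0.5,0,-2],
  [-0.5,0,-2],
], turn=[0,0,0,0], grip_force=90)

```text
clock: 11.78
position: [0.5967, -0.103, 0.0761]
ee_rot: [-0.022, 1.0, 0.0, 0.011]
ft_force: [-2.7, 1.3, 13.5]
grip_width: 0.099
```

Run:
```python
from h import *
np.set_printoptions(precision=4,suppress=True)
o=manip.get_obs();print(o["position"],o["ft_force"],o["torque"],o["joint_pos"])
P={n:manip.camera(n) for n in("scene","side")}
R=[]
for n,p in P.items():
    r=manip.pinpoint(p,"key_head");print([(x["at"],x["confidence"]) for x in r[:2]]);R.append(ray(p,r[0]["at"])) if r else 0
if len(R)==2:print(tri(R))
a=cv2.resize(P["scene"]["frame"][285:365,236:316],(400,400),interpolation=2);b=cv2.resize(P["side"]["frame"][115:195,296:376],(400,400),interpolation=2)
cv2.imwrite("pics/c6.png",np.hstack([a,b])[:,:,::-1])
```

```text
[ 0.5967 -0.103   0.0761] [-2.7098  1.268  13.4922] [0.0706 0.6416 0.0262] [ 0.2441  0.4117 -0.1809  1.6986  0.0817  1.0168  1.6512]
[([275.9, 315.6], 0.59), ([400.0, 202.8], 0.47)]
[([332.2, 169.7], 0.73)]
(array([ 0.5867, -0.0884,  0.0605]), [0.0059733764987631, 0.005973376498763225])
```

View pics/c6.png

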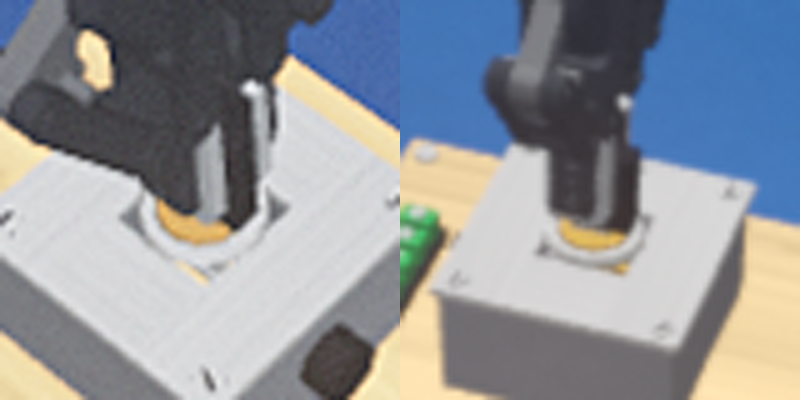

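The key is fully seated: both views show the fingers right above the plug, and z held at 0.0761 under 13 N. Now I'll turn clockwise while keeping the push on.

Request:
jog_arm([
  [0,0,-2],
  [0,0,-2],
  [-0.3,-0.1,-2],
  [-0.5,-0.2,-2],
  [-0.7,-0.4,-2],
  [-0.9,-0.6,-2],
  [-1,-0.8,-2],
], turn=[-3,-10,-17,-24,-31,-38,-45])

```text
clock: 12.57
position: [0.5963, -0.1052, 0.076]
ee_rot: [0.366, 0.931, -0.004, 0.011]
ft_force: [-5.7, -2.7, 15.6]
grip_width: 0.097
```

Request:
jog_arm([
  [-0.2,0,-2],
  [-0.4,0,-2],
  [-0.6,0,-2],
  [-0.8,0,-2],
  [-1,0,-2],
  [-1,0,-2],
  [-1,0,-2],
  [-1,0,-2],
], turn=[-7,-14,-21,-28,-35,-42,-47,-47])

```text
clock: 13.23
position: [0.5948, -0.1062, 0.076]
ee_rot: [0.709, 0.705, -0.009, 0.009]
ft_force: [-11.6, -2.1, 21.4]
grip_width: 0.095
```

Run:
```python
from h import *
np.set_printoptions(precision=4,suppress=True)
o=manip.get_obs();print(o["position"],o["ee_rot"],o["ft_force"],o["torque"],o["joint_pos"])
```

```text
[ 0.5948 -0.1062  0.076 ] [ 0.7087  0.7054 -0.0094  0.0088] [-11.5989  -2.1283  21.3515] [-0.2796  2.7266  0.0929] [-0.0019  0.4127  0.1093  1.6991 -0.0211  1.0304  0.1045]
```

Request:
jog_arm([
  [-0.5,0.3,-1.5],
  [-1,0.5,-1.5],
  [-1,0.5,-1.5],
  [-1,0.5,-1.5],
  [-1,0.5,-1.5],
], turn=[-3,-6,-8,-8,-8])

```text
clock: 13.65
position: [0.5942, -0.1063, 0.0761]
ee_rot: [0.756, 0.654, -0.01, 0.009]
ft_force: [-5.2, -1.7, 14.9]
grip_width: 0.094
```

Run:
```python
from h import *
np.set_printoptions(precision=4,suppress=True)
o=manip.get_obs();print(o["position"],o["ee_rot"],o["ft_force"],o["torque"],o["joint_pos"])
P={n:manip.camera(n) for n in("scene","wrist")}
a=cv2.resize(P["scene"]["frame"][285:365,236:316],(400,400),interpolation=2);b=cv2.resize(P["wrist"]["frame"][160:320,240:400],(400,400),interpolation=2)
cv2.imwrite("pics/c7.png",np.hstack([a,b])[:,:,::-1])
```

```text
[ 0.5942 -0.1063  0.0761] [ 0.7563  0.6541 -0.0097  0.0088] [-5.2318 -1.6941 14.8621] [-0.1804  1.2781  0.0856] [-0.022   0.4135  0.1341  1.6996 -0.0321  1.0326 -0.0272]
```

View pics/c7.png

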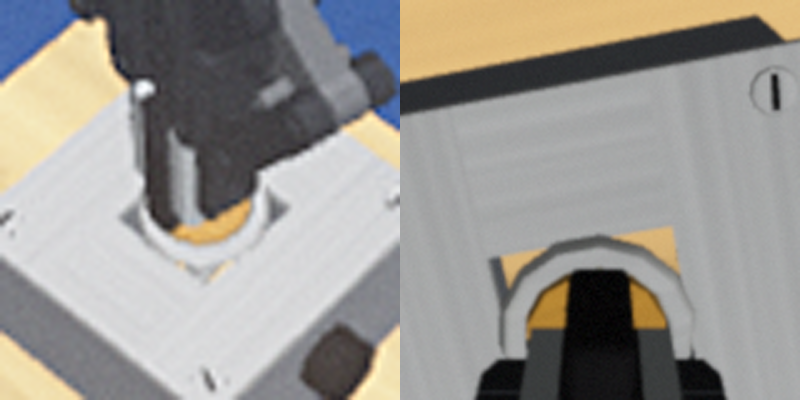

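The key has turned about 101° by the wrist reading (1.76 rad) and is still seated. A small extra turn should show whether it is on the stop.

Request:
jog_arm([
  [-0.3,0.5,-1.5],
  [-0.5,1,-1.5],
  [-0.5,1,-1.5],
  [-0.5,1,-1.5],
], turn=[-1.5,-3,-3,-3])

```text
clock: 14.08
position: [0.594, -0.1062, 0.0761]
ee_rot: [0.773, 0.634, -0.01, 0.009]
ft_force: [-5.5, -2.7, 14.0]
grip_width: 0.097
```

Run:
```python
from h import *
np.set_printoptions(precision=4,suppress=True)
for i in range(3):
    o=manip.get_obs();print(o["position"],o["ee_rot"],o["ft_force"],o["torque"],o["grip_width"])
    p=manip.camera("scene")
```

```text
[ 0.594  -0.1062  0.0761] [ 0.7733  0.6339 -0.0098  0.0092] [-5.5333 -2.7136 13.9774] [-0.336   1.1531  0.0889] 0.09669016495349798
[ 0.594  -0.1062  0.0761] [ 0.7733  0.6339 -0.0098  0.0092] [-4.4876 -1.0767 13.3936] [-0.4336  1.1915  0.1197] 0.09449582588416786
[ 0.594  -0.1062  0.0761] [ 0.7733  0.6339 -0.0098  0.0092] [-4.5342 -1.0003 13.6373] [-0.4432  1.1648  0.0775] 0.09724467910584231
```

Request:
jog_arm([
  [-0.3,0.2,-1.5],
  [-0.5,0.5,-1.5],
  [-0.5,0.5,-1.5],
  [-0.5,0.5,-1.5],
  [-0.5,0.5,-1.5],
  [-0.5,0.5,-1.5],
], turn=[-2,-4,-5,-5,-5,-5])

```text
clock: 14.73
position: [0.5938, -0.1062, 0.0761]
ee_rot: [0.8, 0.6, -0.01, 0.009]
ft_force: [-5.8, -0.5, 14.0]
grip_width: 0.097
```

Run:
```python
from h import *
np.set_printoptions(precision=4,suppress=True)
T=[]
for i in range(4):
    o=manip.get_obs();T.append(np.r_[o["ft_force"],o["torque"],o["grip_width"]]);p=manip.camera("wrist")
print(o["position"],o["ee_rot"],np.mean(T,0))
r=manip.pinpoint(p,"key_head");print([(x["at"],x["confidence"]) for x in r[:2]])
cv2.imwrite("pics/w8.png",cv2.resize(p["frame"][230:350,240:400],(800,600),interpolation=2)[:,:,::-1])
```

```text
[ 0.5938 -0.1062  0.0761] [ 0.8002  0.5995 -0.0099  0.0092] [-5.0127 -0.5217 14.3124 -0.141   1.2167  0.1803  0.0978]
[([319.3, 314.1], 0.88), ([221.2, 361.5], 0.58)]
```

View pics/w8.png

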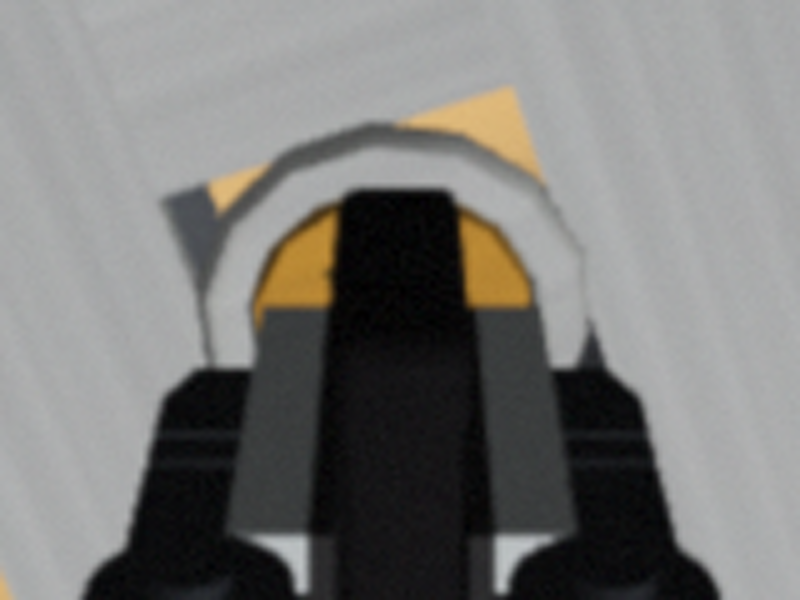

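The head is flush with the pads. The mean twist rose from about 0.09 to 0.18 N m over 5°, far steeper than the spring, which points to the stop. I'll add a small confirming turn with a settle.

Request:
jog_arm([
  [-0.3,0.2,-1.7],
  [-0.3,0.4,-1.7],
  [-0.3,0.4,-1.7],
  [-0.3,0.4,-1.7],
  [-0.3,0.4,-1.7],
  [-0.3,0.4,-1.7],
], turn=[-1.5,-3,-3,-3,-3,-3])

```text
clock: 15.48
position: [0.5938, -0.1059, 0.076]
ee_rot: [0.816, 0.578, -0.01, 0.009]
ft_force: [-6.9, 0.5, 16.4]
grip_width: 0.095
```

Run:
```python
from h import *
np.set_printoptions(precision=4,suppress=True)
T=[]
for i in range(4):
    o=manip.get_obs();T.append(np.r_[o["ft_force"],o["torque"],o["grip_width"]]);p=manip.camera("side")
print(o["position"],o["ee_rot"],np.mean(T,0))
r=manip.pinpoint(p,"adapter_a");print([(x["at"],x["confidence"]) for x in r[:3]])
r=manip.pinpoint(p,"round_key_head");print([(x["at"],x["confidence"]) for x in r[:3]])
```

```text
[ 0.5938 -0.1059  0.0761] [ 0.8156  0.5785 -0.0098  0.0092] [-7.1697 -0.0341 16.4417  0.1404  1.5561  0.1756  0.0965]
[([291.9, 391.2], 0.91), ([386.3, 175.6], 0.56)]
[([274.0, 309.6], 0.62), ([334.9, 165.0], 0.31)]
```

Run:
```python
from h import *
p=manip.camera("wrist");r=manip.outline_of(p,"key_head")
if r:
    c,_=cv2.findContours(r[0]["mask"].astype("uint8"),0,2);print(r[0]["confidence"],cv2.minAreaRect(max(c,key=len)))
o=manip.get_obs();print(o["clock"],o["ft_force"],o["torque"][2],o["grip_width"])
manip.hand_in()
```

```text
0.66 ((319.5, 319.5), (107.0, 29.0), 90.0)
15.8833 [-6.76061979  0.37677827 16.11680265] 0.18430390475966085 0.09388513508666313
the job is handed in; nothing more can be done
```

I put the rectangular-headed key fully home in the switch, wiggled it past both pins, turned it clockwise to the stop, and handed in at about 16 s. The gripper is still holding it turned against the spring.

- **Seated:** the height stayed at 0.076 m as the push rose from 11 to 16 N, which matches the expected home height within about 1 mm.
- **Turned:** the wrist turned about 112° (1.95 rad), more than the 1.7 rad needed. Near the end the twist rose from about 0.09 to 0.18 N m, more than the spring alone gives, so I take it to be on the stop. I had no direct reading of the plug's angle.
- **Held:** the last outline of the key head lined up with the fingers, the gripper opening was steady at about 8 mm, and the tool was tilted about 1.5°.
- **Nearby objects:** the round-headed key and both adapters were found within about 2 pixels of where they started.

**Disagreements:**
- The scene and wrist cameras differed by a few mm on where the keyway was. A closer look just above it settled this.
- Once the key was seated, the two-camera fix on its head was off by about 15 mm because the fingers hid it, so I ignored it.
- The twist did not rise further over the last 3° of turn. Something was giving slightly there, and I did not find out what.

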